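# Fetch the prop block from its tilt-out bin

## Robot

A 6-joint arm with a two-finger parallel gripper is mounted at the origin on the work surface. World frame = base frame: x ahead of the robot, y to its left, z up, the work surface at z = 0. Lengths are in m, angles in rad, forces in N, time in s.
With the tool pointing down it reaches from about 0.325 to 0.85 m from the base axis. Payload 15.5 kg.
Tool frame: the origin (TCP) lies at the very end of the fingers, on their centre line; the grasp point (between the pads) lies 19 mm behind it; z points along the fingers, y is the line along which they close (so a half turn about z gives the same grasp; the last joint's range is limited). The gripper opens to 91 mm and grips with 3 to 60 N. Pads are 32 mm wide; open, the fingers measure 118 mm over their backs; the gripper's body (76 mm by 178 mm) begins 60 mm behind the grasp point.
Start: joints at [-1.389, 0.494, 1.345, -0, 1.302, -0.096], TCP at [0.171, -0.601, 0.214] pointing down, gripper open.
Joint ranges: [-2.91, 2.91], [-0.82, 2.16], [0.22, 2.67], [-1.22, 4.37], [0.12, 2.79], [-3.08, 3.08]. Speed limits (rad/s): [1.89, 1.89, 2.57, 3.01, 3.01, 3.01].

## Interface

Orientations are given as a unit quaternion [w, x, y, z].
In Python, from cell import arm gives the robot as it stands. Calls block until the motion is done:
- arm.move_pose(position, orientation): joint-space move of the TCP to a pose.
- arm.move_l(position, attitude=None, speed=0.15, max_force=None): straight line of the TCP; attitude=None keeps the orientation; speed is the mean speed in m/s. With max_force (N) it stops when the force on the tool has changed by that much, and returns True; else False.
- arm.move_joints(angles): joint-space move.
- arm.release() and arm.close_gripper(force=None): open the fingers fully, or close them until they stop; force is the grip in N (None keeps the last).
- arm.wait(seconds).
- arm.inverse_kinematics(position, orientation): joint angles nearest the present ones, or None.
- arm.get_obs(): the state.
- arm.camera(name): name is "scene" or "top"; returns the picture (420x560x3 uint8, red, green, blue); there is no depth.
- arm.camera_model(name): a dict with "camera_matrix" (3x3 intrinsics, pixels), "R" (3x3) and "t" (3): a world point X has camera coordinates R X + t. Camera axes: x right, y down, z forward; pixel columns grow to the right and rows downward; lengths in m; the calibration is good to about 2 mm. A picture is of the moment at which its call begins. camera_model takes no time and is no camera call.
A pose or a line that the arm cannot do raises arm.IKError and nothing moves.
- arm.close_job(): hands the job in; it is judged then, once.
The state is a dict: "t": time; "joint_pos": joint angles; "joint_vel": joint speeds; "joint_efforts": joint torques, N m; "eef_pos": TCP position; "ee_rot": TCP orientation; "force": force on the tool from outside, world axes, zero at the start; "ft_torque": the same for the moment, N m; "grip_width": finger opening in m; "gripper_force": force on a finger pad.
Only numpy, scipy, OpenCV 4.12 (cv2) and the standard library are available. Lean on these libraries where they do the work, as an engineer would, in place of code of your own. Each camera call takes 0.05 s, during which the arm holds its last target. There are 200 camera calls.

## Task

Three clear tilt-out bins stand side by side on the conservation bench. Tilt the one that holds the small notched wooden prop block well forward to open it, then take the block out and put it in the shallow rectangular steel tray, ready for propping up the glass vase.

Things in the scene. Friction and masses are not known exactly. Their poses are not given: they have to be found in the camera images.
- bin_a (a joint): Hinge of the bin holding the block (one of three equal bins in a row, in any place). 0 = closed; grows as its top tilts towards the robot about a level pivot at its front panel's lower edge; stop at 0.65 rad (37 deg) = fully open. About 3 N at the handle moves it; it stays where left. Inside: 128 mm wide, 60 deep, walls 30 high, flat floor square to the panel. A fixed clear hood covers it when shut.
- handle (a point): Middle of that bin's handle, a level 10 mm round steel bar 70 long, on posts 31 mm above the 5 mm front panel's top edge. Frame turns with the bin: y along bar and row (to the left), z up the panel, x into the bin (away from the robot). Pivot: 142 mm along -z; bin floor: 97 mm along -z; bin centred on the bar in y. Closed, the hood's top is 34 mm below the bar, its near edge 24 mm beyond it in x.
- block_center (a point): Centre of the loose beech prop block, 38 (x) x 30 (y) x 38 mm (z, height), about 35 g, with an 18 mm wide, 10 mm deep notch along y across its top. Stands on the bin floor, y within about 10 deg of the bar's; tilts with the bin and may slide to the panel. Grip its flat 38 x 38 sides (30 mm apart along y), fingers opened to about 60 mm to clear the bin walls; bin fully open, it lifts straight out.
- tray: Shallow rectangular open steel tray, fixed, 160 mm (x) by 130 mm (y) outside, walls 4 mm thick and 25 mm high, floor 4 mm thick. Origin at the centre of its underside, on the table.

How it is judged:
On the way:
1. the bin with the wooden block is tilted forward to at least 0.47 rad (27 degrees) (value of joint bin_a above 0.47 rad), for 0.2 s.
At the end, for the whole second after the job is handed in: The wooden block lies within the walls of the steel tray, on its floor (centre 15 to 32 mm above the tray's underside, on any face), released and at rest (x of block_center in the frame of tray between -0.076 and 0.076 m and y of block_center in the frame of tray between -0.061 and 0.061 m and z of block_center in the frame of tray between 0.015 and 0.032 m and linear speed of block below 0.02 m/s); the robot touches nothing.
It also fails if it takes over 58 s, if anything falls off the work surface, if the arm or the gripper's body presses on something with over 40 N, if the wrist force passes 120 N, or if a joint passes its speed limit or range.

## Working session

There is one attempt and no reset: what is moved stays moved. The work goes in short steps, each a Python script; the robot and the scene stay as the last script left them, time stands still between calls to the robot, and variables do not carry over. Pictures are saved under pics/ and viewed, at most 10 in all, crops included, and the job is handed in when it is done.

```bash
mkdir -p pics; ls; python3 - <<'E'
from cell import arm
import cv2, numpy as np
for n in("scene","top"):
    cv2.imwrite(f"pics/{n}0.png",cv2.cvtColor(arm.camera(n),cv2.COLOR_RGB2BGR))
    m=arm.camera_model(n);R=np.array(m["R"]);print(n,m["camera_matrix"],R.round(3),(-R.T@m["t"]).round(3))
o=arm.get_obs();print(o["t"],o["ee_rot"],o["grip_width"])
E
```

```text
pics
scene [[408.06521262   0.         282.84075252]
 [  0.         408.06521262 210.51249045]
 [  0.           0.           1.        ]] [[-0.81   0.587 -0.009]
 [ 0.346  0.466 -0.815]
 [-0.474 -0.663 -0.58 ]] [0.909 0.577 0.628]
top [[426.21763779   0.         282.0337669 ]
 [  0.         426.21763779 209.84648014]
 [  0.           0.           1.        ]] [[ 0.022 -0.999  0.04 ]
 [-0.993 -0.027 -0.118]
 [ 0.118 -0.037 -0.992]] [0.413 0.046 0.935]
0.1 [-5.41573056e-04  9.90365979e-01  1.38473583e-01 -2.21138241e-05] 0.09120733876743639
```

View pics/scene0.png

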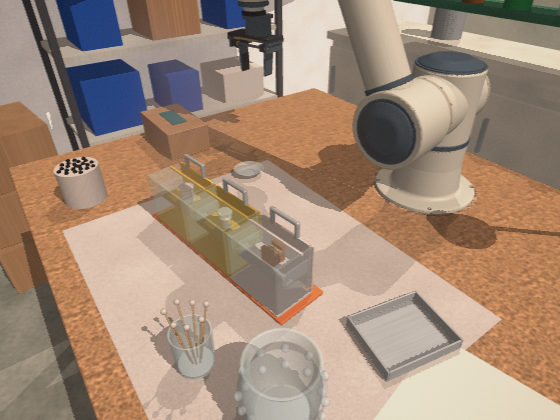

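View pics/top0.png

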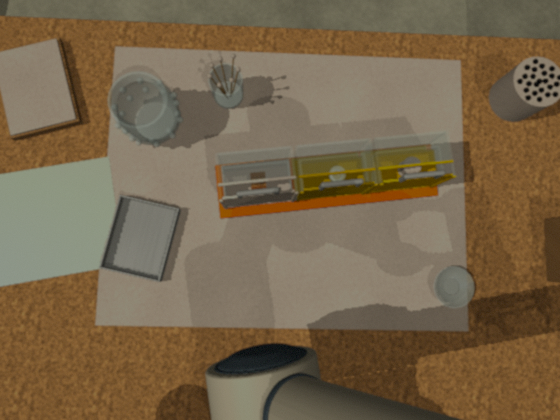

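The top view shows the brown block at about (258,180), in the bin furthest left (+y). The scene view shows it at about (272,252). That bin's handle is near (265,190) in the top view and (285,220) in the scene view. The tray is at about (140,237) in the top view. I'll zoom in on these.

```bash
python3 - <<'E'
import cv2, numpy as np
t=cv2.imread("pics/top0.png");s=cv2.imread("pics/scene0.png")
a=cv2.resize(t[140:220,205:311],(795,600),interpolation=cv2.INTER_CUBIC)   # x7.5
b=cv2.resize(s[195:315,225:345],(600,600),interpolation=cv2.INTER_CUBIC)   # x5
cv2.imwrite("pics/ct.png",a);cv2.imwrite("pics/cs.png",b)
E
```

```text
(no output)
```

View pics/ct.png

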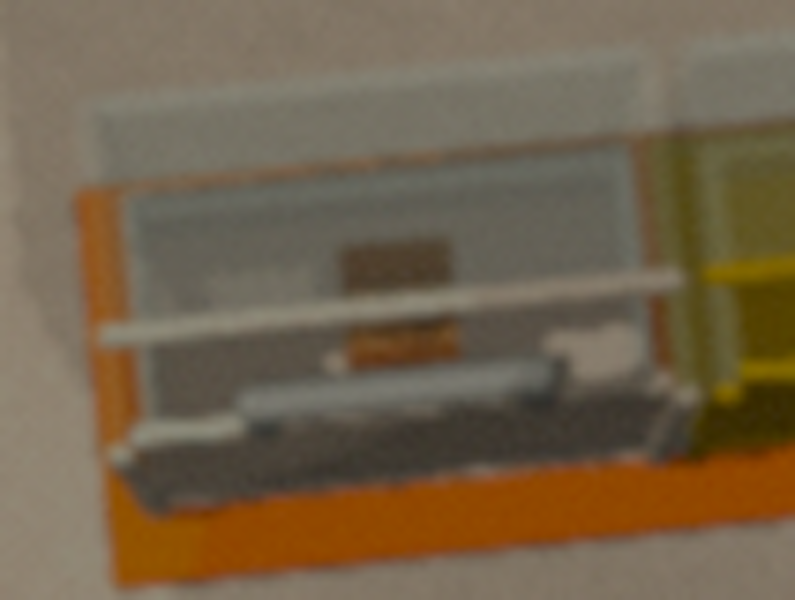

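View pics/cs.png

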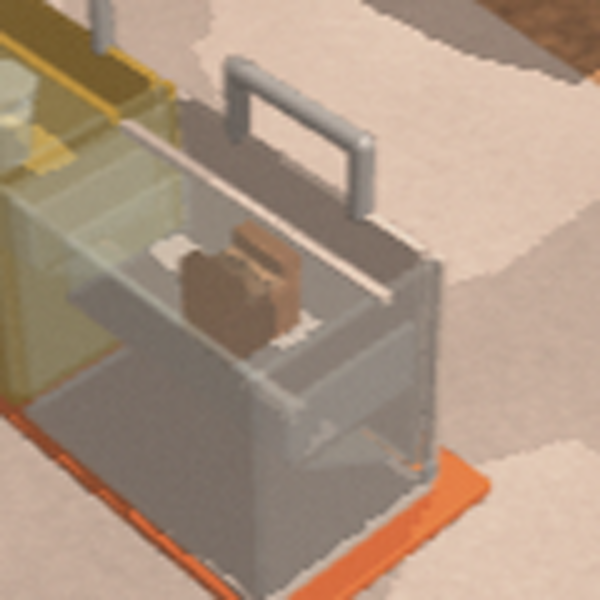

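Top-view crop: the bar runs from (248,405) to (550,376), and the block spans x 342–455. Scene crop: the bar runs from (235,65) to (365,145). Next I'll triangulate these points.

```bash
cat > h.py <<'E'
from cell import arm
import cv2, numpy as np
from scipy.spatial.transform import Rotation as Rt
def ray(n,p):
    m=arm.camera_model(n);R=np.array(m["R"]);K=np.array(m["camera_matrix"])
    d=R.T@np.linalg.solve(K,[p[0],p[1],1]);return -R.T@np.array(m["t"]),d/np.linalg.norm(d)
def plane(n,p,z):
    o,d=ray(n,p);return o+d*(z-o[2])/d[2]
def tri(ps,pt):
    (a,u),(b,v)=ray("scene",ps),ray("top",pt)
    s=np.linalg.lstsq(np.c_[u,-v],b-a,rcond=None)[0]
    p,q=a+s[0]*u,b+s[1]*v;return (p+q)/2,np.linalg.norm(p-q)
def proj(n,X):
    m=arm.camera_model(n);c=np.array(m["R"])@X+np.array(m["t"]);q=np.array(m["camera_matrix"])@c;return q[:2]/q[2]
def save(n,f,box=None,k=1):
    i=cv2.cvtColor(arm.camera(n),cv2.COLOR_RGB2BGR)
    if box: i=i[box[1]:box[3],box[0]:box[2]]
    cv2.imwrite(f,cv2.resize(i,None,fx=k,fy=k,interpolation=cv2.INTER_CUBIC))
def quat(x,z):  # tool axes from x dir (approx) and z dir
    z=z/np.linalg.norm(z);x=x-z*(x@z);x/=np.linalg.norm(x)
    return Rt.from_matrix(np.c_[x,np.cross(z,x),z]).as_quat(scalar_first=True)
E
python3 - <<'E'
from h import *
fs=lambda c:(np.array(c)+.5)/5-.5+[225,195]
ft=lambda c:(np.array(c)+.5)/7.5-.5+[205,140]
R_,e1=tri(fs((235,65)),ft((550,376)));L_,e2=tri(fs((365,145)),ft((248,405)))
print(R_,L_,e1,e2,np.linalg.norm(L_-R_),"mid",(L_+R_)/2)
d=L_-R_;print("yaw",np.degrees(np.arctan2(-d[0],d[1])))
hz=(L_+R_)[2]/2
# block top face corners far (top view), at height
zt=hz-.097+.038
for c in((342,243),(452,238),(457,352),(347,365)): print(plane("top",ft(c),zt))
cs=np.array([plane("top",p,.025) for p in((120,195),(180,206),(160,279),(101,268))])
print("tray",cs.mean(0),[np.linalg.norm(cs[i]-cs[i-1]) for i in range(4)],cs)
E
```

```text
[0.54235643 0.02567237 0.16432556] [0.53324187 0.09866893 0.165013  ] 0.0009202045059226638 0.00156406196963571 0.0735666119856168 mid [0.53779915 0.06217065 0.16466928]
yaw 7.117279744134492
[0.58572542 0.08006588 0.10566928]
[0.58794606 0.05115023 0.10566928]
[0.55749753 0.0490217  0.10566928]
[0.55320797 0.07775481 0.10566928]
tray [0.45686769 0.30995493 0.025     ] [np.float64(0.15731338398530728), np.float64(0.1293280456421949), np.float64(0.1582749642624151), np.float64(0.12451466813047081)] [[0.54426725 0.35818977 0.025     ]
 [0.52411276 0.23044181 0.025     ]
 [0.36947051 0.26415733 0.025     ]
 [0.38962025 0.38703081 0.025     ]]
```

```bash
python3 - <<'E'
from h import *
k=.4
T=lambda a:(binpt(a,0,0,0)-bz(a*k)*.017,quat(yb,-bz(a*k)))
p,q=T(0)
arm.move_pose(p+[0,0,.09],q)
print(arm.move_l(p,speed=.1,max_force=10))
arm.close_gripper(force=20)
o=arm.get_obs();print(o["t"],o["grip_width"],o["force"],o["eef_pos"]-p)
for a in(.13,.26,.39,.52,.64):
    r=arm.move_l(*T(a),speed=.1,max_force=30);o=arm.get_obs();print(a,r,o["t"],o["force"].round(1) if hasattr(o["force"],"round") else o["force"],o["grip_width"])
    if r: break
save("scene","pics/s1.png")
E
```

```text
False
5.0417 0.009285831777080889 [ 0.51272033  0.94498949 -0.06834593] [ 7.05332326e-05 -8.61571646e-06  1.89895596e-05]
0.13 False 5.3667 [-1.  -2.3 -0.7] 0.009568793345769013
0.26 False 5.6917 [-1.8 -3.   2.4] 0.009135436785016642
0.39 False 6.0167 [-4.1 -5.4  6.4] 0.009619243550256118
0.52 False 6.3417 [-3.5 -7.   1.8] 0.00918757200963905
0.64 False 6.6583 [-0.6 -6.6 -2.6] 0.009381439772103328
```

View pics/s1.png

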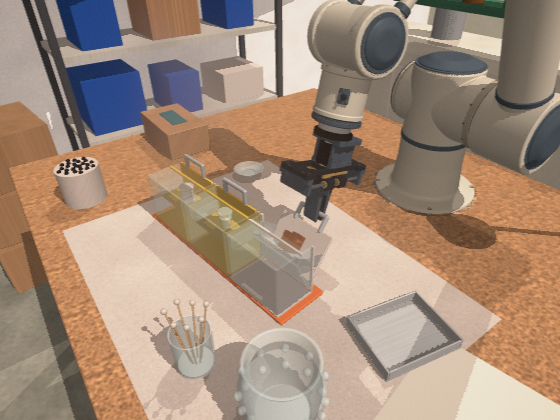

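The gripper holds the bar and the bin is open, with the block at about (293,240). I'll push it to the stop, release, retreat, and look again.

```bash
python3 - <<'E'
from h import *
k=.4
print(arm.move_l(binpt(.66,0,0,0)-bz(.66*k)*.017,quat(yb,-bz(.66*k)),speed=.03,max_force=12))
arm.release()
p=np.array(arm.get_obs()["eef_pos"])
arm.move_l(p+bz(.26)*.12,speed=.2)
arm.move_joints([-.6]+list(arm.get_obs()["joint_pos"][1:]))
save("scene","pics/s2.png",(245,185,365,305),5)
save("top","pics/t2.png",(205,140,311,220),7.5)
print(arm.get_obs()["t"])
E
```

```text
False
9.9917
```

View pics/s2.png

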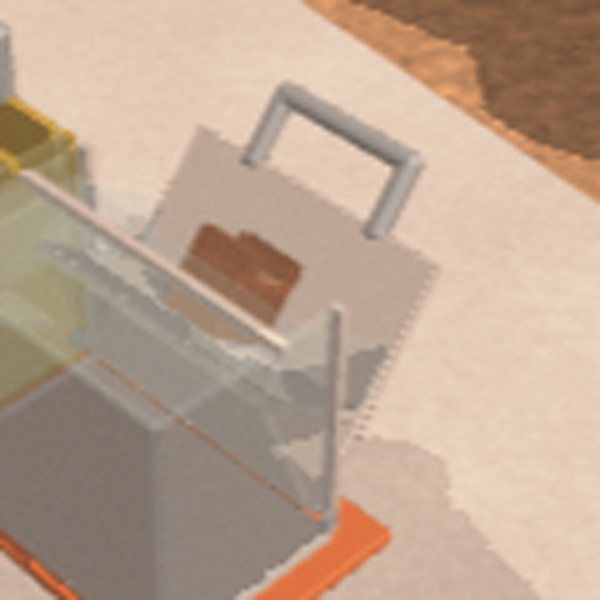

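View pics/t2.png

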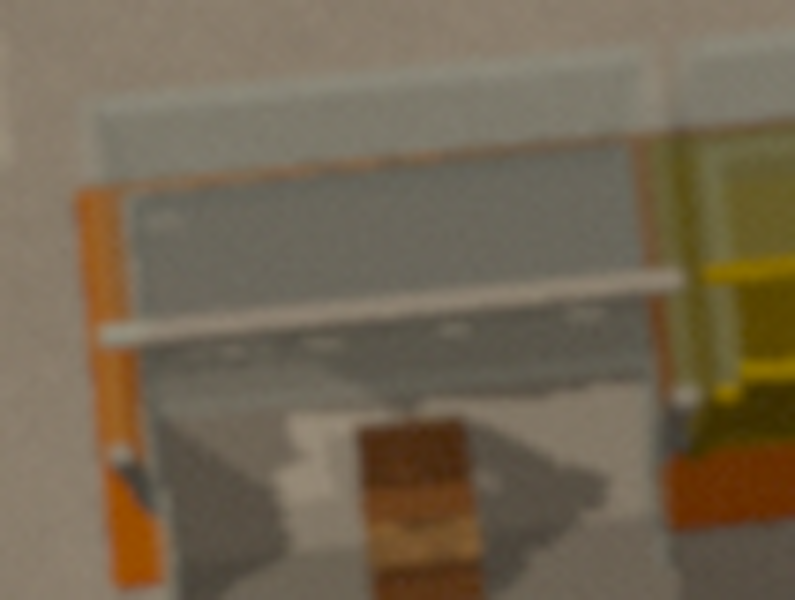

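Top crop: the block's far-bottom edge runs from (360,430) to (463,420) and its far-top edge from (368,488) to (472,482). Scene crop: the bar runs from (285,92) to (415,160), so the bin is open, and the block is near (245,280), apparently against the panel. I'll check this against the model.

```bash
python3 - <<'E'
from h import *
ft=lambda c:(np.array(c)+.5)/7.5-.5+[205,140]
fs=lambda p:((np.array(p)-[245,185])*5).round()
a=.65
for A in(.6,.65): print("bar scene",fs(proj("scene",binpt(A,0,-.035,0))),fs(proj("scene",binpt(A,0,.035,0))))
for nm,z,cs in(("bot",-.097,((360,430),(463,420))),("top",-.059,((368,488),(472,482)))):
    for c in cs:
        o,d=ray("top",ft(c)); n=bz(a); o2=binpt(a,0,0,z)
        X=o+d*((o2-o)@n)/(d@n); r=X-P
        print(nm,"x",r@bx(a),"y",r@yb)
# bin side walls in top view at floor/back edge
for y in(-.064,.064): print("wall",y,(proj("top",binpt(a,.0625,y,-.097))-[205,140])*7.5)
E
```

```text
bar scene [281.  87.] [403. 159.]
bar scene [291.  90.] [412. 161.]
bot x 0.03826931984526643 y 0.01214623603177305
bot x 0.03866171177966926 y -0.015707944417676128
top x 0.04180902208823389 y 0.010819899225920577
top x 0.04094790092064338 y -0.016102994526784993
wall -0.064 [634.25871105 323.17514589]
wall 0.064 [153.43138761 363.26637498]
```

```bash
python3 - <<'E'
from h import *
a,b=.65,.15
z=-bz(b);q=quat(xh,z);g=binpt(a,.027,-.002,-.064)+z*.019
arm.move_pose(g-z*.14,q)
arm.move_l(g-z*.05,speed=.15)
hit=arm.move_l(g,speed=.05,max_force=5)
o=arm.get_obs();print(hit,o["t"],(o["eef_pos"]-g)*1000,o["force"])
if not hit:
    arm.close_gripper(force=25);o=arm.get_obs();print(o["grip_width"],o["force"])
    arm.move_l(g+[0,0,.03],speed=.05);arm.move_l(g+[0,0,.14],speed=.15)
    o=arm.get_obs();print(o["t"],o["grip_width"],o["force"],o["gripper_force"])
    save("scene","pics/s3.png")
    C=np.array([.457,.310,.039]);ty=np.radians(-11.4)
    tx=np.array([np.cos(ty),np.sin(ty),0]);tyv=np.array([-np.sin(ty),np.cos(ty),0])
    for s in(1,-1):
        for L in(.5,.3):
            up=zu*np.cos(L)+s*tyv*np.sin(L); qq=quat(s*tyv,-up)
            r=[arm.inverse_kinematics(C+[0,0,h]-up*.019,qq) for h in(0,.12)];print(s,L,[None if v is None else np.round(v,2) for v in r])
E
```

```text
False 13.4 [0.17438095 0.0093673  0.25882649] [1.24949786 0.55497445 0.77338794]
0.029445023537070205 [-0.05295286 -0.39219966  1.83783615]
15.9917 0.029859292116581754 [-0.06214922 -0.14364662 -0.94342996] 24.999328292906284
1 0.5 [array([ 0.67,  0.83,  1.4 , -0.32,  1.32,  1.02]), array([ 0.67,  0.68,  1.33, -0.31,  1.53,  0.95])]
1 0.3 [array([ 0.61,  0.75,  1.52, -0.23,  1.1 ,  0.94]), array([ 0.61,  0.59,  1.44, -0.21,  1.34,  0.88])]
-1 0.5 [array([0.21, 0.67, 1.98, 1.05, 0.53, 2.61]), array([0.21, 0.43, 1.89, 0.71, 0.74, 3.04])]
-1 0.3 [array([ 0.33,  0.63,  1.88,  0.52,  0.53, -3.05]), array([ 0.33,  0.42,  1.79,  0.36,  0.81, -2.84])]
```

View pics/s3.png

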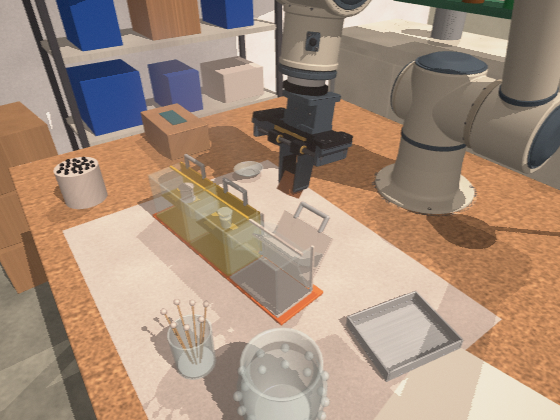

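The block is held (grip width 30 mm) and lifted clear of the bin. Now I'll place it upright in the tray.

```bash
python3 - <<'E'
from h import *
ty=np.radians(-11.4);tx=np.array([np.cos(ty),np.sin(ty),0]);tyv=np.array([-np.sin(ty),np.cos(ty),0])
C=np.array([.457,.310,.040])-tx*.008
L=.5;up=zu*np.cos(L)+tyv*np.sin(L);q=quat(tyv,-up);p=C-up*.019
arm.move_pose(p+[0,0,.12],q)
arm.move_l(p+[0,0,.02],speed=.12)
hit=arm.move_l(p-[0,0,.005],speed=.03,max_force=4)
o=arm.get_obs();print(hit,o["t"],(o["eef_pos"]-p)*1000,o["force"],o["grip_width"])
arm.release();arm.wait(.3)
e=np.array(arm.get_obs()["eef_pos"])
arm.move_l(e+up*.03,speed=.06);arm.move_l(e+up*.03+[0,0,.15],speed=.15)
arm.move_joints([-.5]+list(arm.get_obs()["joint_pos"][1:]))
save("top","pics/t4.png",(80,170,210,300),4)
o=arm.get_obs();print(o["t"],o["force"])
E
```

```text
True 18.8 [-0.26436992 -0.13780253 -2.54747093] [0.89719658 0.55863316 3.54583106] 0.029616891946422096
24.2167 [ 0.77383429 -0.56358505 -0.00953014]
```

View pics/t4.png

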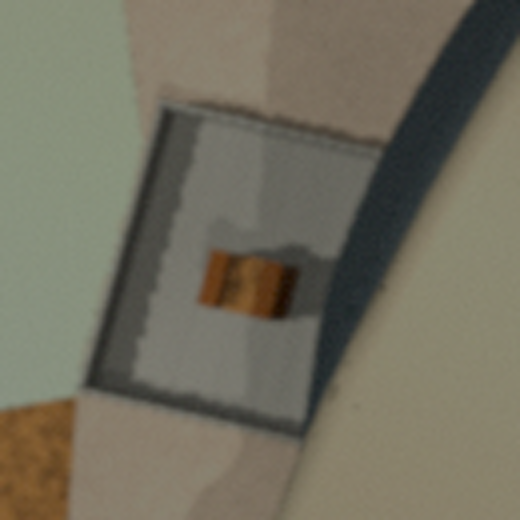

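The block stands upright near the tray centre, at crop pixel (248,285), and the gripper is clear of it. I'll hand in.

```bash
python3 -c "
from cell import arm
print(arm.close_job())"
```

```text
the job is handed in; nothing more can be done
None
```

I tilted the block's bin fully open (about 0.65 rad), and the last picture shows the block standing released near the middle of the steel tray; I handed the job in at about 24 s, with no verdict returned.

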